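Let the indexing table back one notch

ROBOT

A 7-joint arm with a two-finger parallel gripper is mounted at the origin on the work surface. World frame = base frame: x ahead of the robot, y to its left, z up, the work surface at z = 0. Lengths are in m, angles in rad, forces in N, time in s.
With the tool pointing down it reaches from about 0.425 to 0.875 m from the base axis. Payload 4.7 kg.
Tool frame: the origin (TCP) lies on the mounting face of the last link; the fingertips stand 182 mm ahead of it and the grasp point (between the pads) lies 164 mm ahead of it (ctrl.finger_overhang is the distance from the TCP to the fingertips, in m); z points along the fingers, y is the line along which they close (so a half turn about z gives the same grasp; the last joint's range is limited). The gripper opens to 87 mm and grips with 3 to 60 N. Pads are 19 mm wide; open, the fingers measure 117 mm over their backs; the gripper's body (75 mm by 190 mm) begins 51 mm behind the grasp point.
Start: joints at [1.123, 0.321, -0.07, 1.45, 0.023, 1.371, -0.057], TCP at [0.29, -0.582, 0.405] pointing down, gripper open.
Joint ranges: [-2.86, 2.86], [-0.3, 2.09], [-1.38, 1.24], [0.06, 2.45], [-1.56, 4.7], [0.09, 2.05], [-2.69, 2.69]. Speed limits (rad/s): [2.57, 2.57, 3.14, 3.14, 3.14, 3.14, 3.14].

INTERFACE

Orientations are given as a rotation vector (axis times angle).
In Python, from bench import ctrl gives the robot as it stands.
- The arm moves only by the shell command python3 -m jog 'ROWS' [FORCE]. ROWS is a JSON object of lists of equal length, an entry for each row: "translation": the shift along the tool's x, y, z as a fraction of full scale, a list of three; "yaw": the turn about the tool's z as a fraction of full scale; "jaw": the closure, from 0 (fully open) to 1 (shut). In form: {"translation": [[dx, dy, dz], ...], "yaw": [yaw, ...], "jaw": [jaw, ...]}. A call has 1 to 8 rows; each row is the pose to reach, as a shift and turn from the pose commanded when the call began, along the tool's axes at that moment, turning the shorter way round; what a row does not reach only later rows make up. Full scale, the value 1, is 0.2 m for a shift and 180 degrees for a turn. A row lasts 1/8 s, in which the tool goes at most 62.5 mm and 10.7 degrees, less where a joint would pass 70% of its speed; a pose out of reach is approached as far as the arm can. A call with a number of a shift or a turn outside -1 to 1 is refused whole. A call with a gripper value outside its range is refused whole. The fingers move at their own pace and stop on an object; FORCE is the grip in N (left out, the last holds). Time passes only in rows, so rows that repeat a pose let the fingers close. It gives the time, the measured TCP pose, the force, the opening and the grip force at its end, in the units of the state.
- ctrl.get_state(): the state, without advancing time (a new reading comes with each control period).
- ctrl.get_image(name): name is "scene" or "top"; returns a dict with "pixels" (400x640x3 uint8, blue, green, red), "fx", "fy", "cx", "cy" (pixels), "R" (3x3) and "t" (3): a world point X has camera coordinates R X + t. Camera axes: x right, y down, z forward; pixel columns grow to the right and rows downward; lengths in m; the calibration is good to about 2 mm. A picture is of the moment at which its call begins. There is no depth.
- ctrl.close_job(): hands the job in; it is judged then, once.
Trained networks look in a picture, given as the dict that the camera call returned (one of the last four; its "shot" number tells which), for a name from the list of things; names that differ only in an ending like _2 or _b are one class to them, and where a whole thing is asked for, a point or a joint stands for the part that bears it (a point fixed in the world has none). Each returns a list of dicts, best first, with "p" (0 to 1); they miss things now and then, are a little off and sometimes report something else, mostly with a low value. They report only what shows in the picture. A call takes as long as a camera call.
- ctrl.silhouettes(label, picture): "region" (400x640 bool, what is visible of it) and "at" ([column, row] in pixels, amid what is visible of it).
The state is a dict: "time": time; "joint_positions": joint angles; "qd": joint speeds; "joint_torque": joint torques, N m; "position": TCP position; "tool_rot": TCP orientation; "ft_force": force on the tool from outside, world axes, zero at the start; "torque": the same for the moment, N m; "grip_width": opening from 0.0 (shut) to 1.0 (fully open); "grip_force": force on a finger pad.
Only numpy, scipy, OpenCV 4.12 (cv2) and the standard library are available. Lean on these libraries where they do the work, as an engineer would, in place of code of your own. Each camera call takes 0.05 s, during which the arm holds its last target. There are 200 camera calls.

TASK

The small indexing table on the cutting mat has been fed one notch too far. With a fingertip, push the upright tab of its pawl outward so that the nose lifts clear of the wheel's teeth, then push the wheel back by one of its pegs exactly one notch (clockwise seen from above), and push the tab upright again so that the nose drops fully home in the next gap. Grasp and lift nothing, do not shove or lift the table's stand, and leave the jar, pin vice, pliers and silicone tile where they are.

Things in the scene. Friction and masses are not known exactly. Their poses are not given: they have to be found in the camera images.
- stand: Loose dark iron stand of the indexing table, about 3 kg, flat on a 3 mm mat. Origin at the centre of its underside, below the wheel's axis; z up. Slab 160 x 150 mm (x by y), 12 mm thick; a tongue to y = +132 mm carries the pawl between two cheeks (17 to 25 mm either side of x = 0, y = 83 to 107 mm, up to z = 44 mm).
- wheel_axis (a point): Wheel's axis at the level of its top face (0, 0, 30 mm in the stand's frame, axes as the stand). Flat aluminium ratchet wheel, 14 mm thick, 136 mm across its ten slanted teeth, body 104 mm across; a brass disc and screw at its middle, 42 mm across, stand 10 mm above it. Ten teeth: a notch is 36 degrees.
- wheel (a joint): Turn of the wheel, rad; grows clockwise seen from above, which is backward. Starts within 0.06 of 0, a gap under the pawl's nose; one notch back is 0.628. Light friction (about 1.5 N at a peg), no spring: it stays where it is left. With the nose down the teeth lock the wheel both ways but for about 0.1 rad of play.
- pawl (a joint): Lift of the pawl, rad: 0 = nose fully down in a gap, tab upright against its stop; grows as the tab is pushed outward (stand's +y) and the nose rises; end stop at 0.9. The nose clears the teeth from about 0.5. The hinge is stiff (about 1.5 N at 32 mm above it) and the pawl stays where it is left.
- pawl_hinge (a point): Middle of the pawl's level hinge axis, which runs along the stand's x; at (0, 95, 34) mm in the stand's frame, axes as the stand. The pawl lies on the stand's +y side of the wheel: its nose reaches in to the teeth, its tab stands up from the hinge.
- tab_top (a point): Middle of the top edge of the pawl's upright tab, a steel plate 28 mm wide (stand's x) and 5 mm thick (stand's y) rising 52 mm from the hinge axis: (0, 95, 86) mm in the stand's frame when the pawl is down. Both sides of the tab are free above z = 50 mm.
- nose_tip (a point): Middle of the rounded lower end of the pawl's nose, 10 mm wide and 12 mm long (radially); 31 mm from the hinge towards the wheel and at z = 18 mm in the stand's frame when down, 12 mm below the top of the teeth.
- peg_a_top (a point): Centre of the top of an upright steel peg on the wheel, 10 mm in diameter, 32 mm tall (z = 30 to 62 mm in the stand's frame), 40 mm from the wheel's axis, on the stand's -x side: at wheel value 0 it lies at 198 degrees counter-clockwise from the stand's +x, seen from above.
- peg_b_top (a point): The same for the second peg, diametrically opposite (18 degrees at wheel value 0).
- jar: Bystander: empty glass jar, 54 mm across, neck 44 mm, 70 mm tall, upright. Origin at the centre of its underside.
- pin_vice: Bystander: pin vice, a slim steel rod tool 99 mm long and 13 mm thick, lying along its x. Origin at mid-length, on its underside.
- pliers: Bystander: chrome pliers about 157 mm long, 51 mm wide and 11 mm thick, lying along their x. Origin near the middle, on the underside.
- tile: Bystander: dark silicone tile 85 x 85 x 8 mm, lying flat. Origin at the centre of its underside.

How it is judged:
By the outcome, as a careful person would: the job done as asked, in the order asked, and still so for the second after the job is handed in, with the robot touching nothing.
It also fails if it takes over 58 s, if anything falls off the work surface, if the arm or the gripper's body presses on something with over 40 N, if the wrist force passes 120 N, or if a joint passes its speed limit or range.

## Working session

There is one attempt and no reset: what is moved stays moved. The work goes in short steps, Python scripts to look and compute and a shell command to move; the robot and the scene stay as the last step left them, time stands still between calls to the robot, and variables do not carry over. Pictures are saved under pics/ and viewed, at most 13 in all, crops included, and the job is handed in when it is done.

```bash
mkdir -p pics; ls
cat > h.py <<'E'
import numpy as np, cv2
from bench import ctrl
def proj(im,X):
    c=np.asarray(im["R"])@np.asarray(X,float)+np.asarray(im["t"]); return np.array([im["fx"]*c[0]/c[2]+im["cx"],im["fy"]*c[1]/c[2]+im["cy"]])
def ray(im,p):
    R=np.asarray(im["R"]);d=R.T@np.array([(p[0]-im["cx"])/im["fx"],(p[1]-im["cy"])/im["fy"],1]);return -R.T@np.asarray(im["t"]),d/np.linalg.norm(d)
def atz(im,p,z):
    o,d=ray(im,p);return o+d*(z-o[2])/d[2]
def tri(ims,ps):
    A=0;b=0
    for im,p in zip(ims,ps):
        o,d=ray(im,p);M=np.eye(3)-np.outer(d,d);A=A+M;b=b+M@o
    return np.linalg.solve(A,b)
E
python3 - <<'E'
from h import *
np.set_printoptions(precision=3,suppress=True)
s=ctrl.get_state();print(s["time"],s["position"],s["tool_rot"],s["ft_force"],s["grip_width"])
for n in("scene","top"):
    im=ctrl.get_image(n);cv2.imwrite(f"pics/{n}0.png",im["pixels"])
    print(n,im["fx"],-np.array(im["R"]).T@im["t"])
    for l in("stand","wheel_axis","pawl","peg_a_top","tab_top","nose_tip","jar","pin_vice","pliers","tile"):
        for r in ctrl.silhouettes(l,im)[:2]: print(l,round(r["p"],2),np.round(r["at"],1),r["region"].sum(),atz(im,r["at"],.03))
E
```

```text
pics
0.0 [ 0.29  -0.582  0.404] [-3.056 -0.719  0.001] [ 0.166 -0.254  0.173] 0.9991789392081147
scene 448.76382774071374 [1.149 0.711 0.698]
stand 0.96 [334.  211.7] 3033 [0.583 0.061 0.03 ]
stand 0.73 [326.2 199.2] 1286 [0.565 0.009 0.03 ]
wheel_axis 0.63 [336.7 210. ] 2963 [0.573 0.06  0.03 ]
pawl 0.58 [363.9 202.6] 194 [0.5   0.079 0.03 ]
pawl 0.33 [329.6 200.3] 1250 [0.561 0.018 0.03 ]
peg_a_top 0.9 [330.7 199.3] 1310 [0.556 0.017 0.03 ]
peg_a_top 0.55 [359.8 251.3] 158 [0.629 0.203 0.03 ]
tab_top 0.75 [363.8 204.1] 181 [0.505 0.084 0.03 ]
nose_tip 0.54 [361.2 204.5] 148 [0.511 0.081 0.03 ]
jar 0.86 [279.9 181.7] 545 [ 0.611 -0.128  0.03 ]
jar 0.62 [334.6 211.9] 3076 [0.582 0.062 0.03 ]
pin_vice 0.6 [361.1 249.5] 177 [0.623 0.201 0.03 ]
pliers 0.79 [292.4 236.9] 546 [0.716 0.073 0.03 ]
tile 0.82 [423.2 233.3] 898 [0.475 0.25  0.03 ]
tile 0.56 [292.6 237.2] 615 [0.716 0.074 0.03 ]
top 418.1344527242862 [0.523 0.054 0.867]
stand 0.64 [318.1 239.1] 6875 [0.546 0.03  0.03 ]
wheel_axis 0.74 [319.6 243.2] 6895 [0.538 0.027 0.03 ]
pawl 0.78 [284.5 249.2] 163 [0.525 0.097 0.03 ]
pawl 0.7 [310.1 165.2] 609 [0.696 0.048 0.03 ]
peg_a_top 0.63 [327.2 234.1] 2625 [0.556 0.012 0.03 ]
tab_top 0.73 [286.5 253.2] 222 [0.517 0.093 0.03 ]
nose_tip 0.71 [287.9 248.6] 216 [0.527 0.091 0.03 ]
jar 0.78 [396.9 203.5] 669 [ 0.619 -0.128  0.03 ]
jar 0.74 [318.5 239.5] 6829 [0.545 0.03  0.03 ]
pin_vice 0.65 [240.3 213.2] 184 [0.596 0.187 0.03 ]
pliers 0.98 [306.7 164.2] 607 [0.698 0.055 0.03 ]
tile 0.67 [219.3 289.9] 1760 [0.444 0.224 0.03 ]
```

Run:
```python
import cv2
a=cv2.imread("pics/top0.png")[140:340,190:440]; cv2.imwrite("pics/t1.png",cv2.resize(a,(750,600),interpolation=2))
a=cv2.imread("pics/scene0.png")[150:290,250:440]; cv2.imwrite("pics/s1.png",cv2.resize(a,(760,560),interpolation=2))
```

```text
(no output)
```

View pics/t1.png

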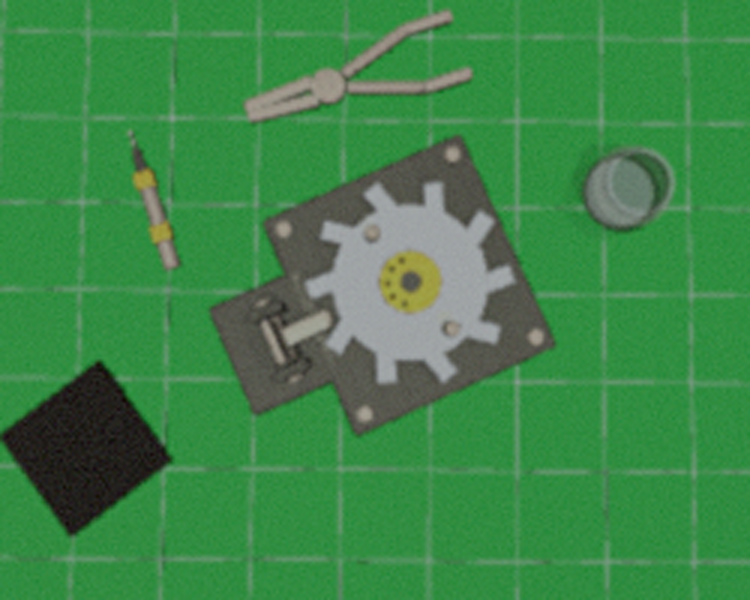

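View pics/s1.png

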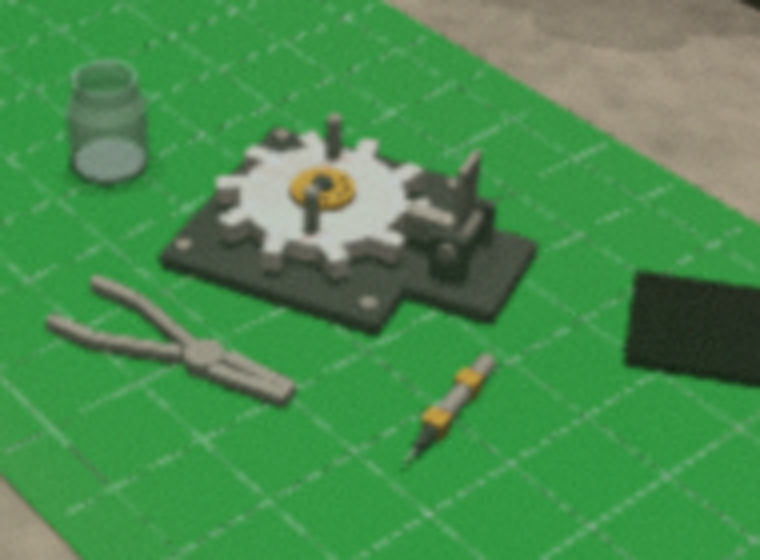

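The top view shows the stand yawed about 23°. The pawl is lower left at crop (280,338), peg b at (372,232) and peg a at (452,327). The scene view shows the tab upright at (470,160), with the peg tops at (334,120) and (313,190). Next I'll fit the stand pose from both views.

```bash
cat > fit.py <<'E'
from h import *
from scipy.optimize import least_squares
np.set_printoptions(precision=4,suppress=True)
S={"top":(190,140,3),"scene":(250,150,4)}
def px(n,u): a=S[n];return np.array([a[0]+(u[0]+.5)/a[2]-.5,a[1]+(u[1]+.5)/a[2]-.5])
def peg(w,k): a=np.radians(18+180*k)-w;return [.04*np.cos(a),.04*np.sin(a),.062]
def world(q,P): c,s=np.cos(q[2]),np.sin(q[2]);return np.array([q[0]+c*P[0]-s*P[1],q[1]+s*P[0]+c*P[1],q[3]+P[2]])
obs=[("top",(460,137),(.08,-.075,.012)),("top",(553,345),(-.08,-.075,.012)),("top",(360,433),(-.08,.075,.012)),("top",(265,220),(.08,.075,.012)),
("top",(410,282),(0,0,.04)),("top",(372,232),"b"),("top",(452,327),"a"),("scene",(334,118),"a"),("scene",(313,190),"b"),
("scene",(162,258),(.08,-.075,.012)),("scene",(378,320),(.08,.075,.012)),("scene",(324,183),(0,0,.04)),("top",(273,337),(0,.095,.086)),("scene",(472,158),(0,.095,.086))]
ims={n:ctrl.get_image(n) for n in S}
def f(q):
    r=[]
    for n,u,P in obs:
        P=peg(q[4],P=="a") if isinstance(P,str) else P
        r.append(proj(ims[n],world(q,P))-px(n,u))
    return np.ravel(r)
s=least_squares(f,[.545,.03,.4,.003,0],loss="soft_l1");print(s.x,np.degrees(s.x[2]));print(s.fun.reshape(-1,2))
for a,b,nm in((5,8,"b"),(6,7,"a"),(12,13,"tab")): print(nm,tri([ims["top"],ims["scene"]],[px("top",obs[a][1]),px("scene",obs[b][1])]))
E
python3 fit.py
```

```text
[0.5569 0.0148 0.4293 0.0023 0.034 ] 24.595725531513416
[[-0.1888 -1.4946]
 [ 1.4529  0.3545]
 [-1.6557  1.6175]
 [-1.8309  0.286 ]
 [-0.0457 -0.148 ]
 [-0.2663  0.1536]
 [ 0.0268  0.3926]
 [-0.2942 -0.0391]
 [-0.4047  0.0673]
 [-1.5322 -0.9795]
 [-0.1755  1.2045]
 [-0.5329 -0.2835]
 [ 0.0411  1.4402]
 [-1.1031  0.754 ]]
b [0.5869 0.0408 0.0645]
a [ 0.5268 -0.0108  0.0646]
tab [0.5184 0.1026 0.0918]
```

```bash
cat > go.py <<'E'
import sys
from h import *
from scipy.spatial.transform import Rotation as Ro
np.set_printoptions(precision=4,suppress=True)
O=np.array([.5569,.0148,.003]);Y=np.radians(24.0)
Rs=Ro.from_euler("z",Y).as_matrix()
s=ctrl.get_state();R=Ro.from_rotvec(s["tool_rot"]).as_matrix()
tip=np.array(s["position"])+R[:,2]*ctrl.finger_overhang
x=R[:,0];print("t",s["time"],"tip stand mm",1e3*Rs.T@(tip-O),"yaw err deg (tool x - stand x)",np.degrees(np.arctan2(x[1],x[0])-Y),"F stand",Rs.T@s["ft_force"],"tcp",np.array(s["position"]))
if len(sys.argv)>3:
    P=O+Rs@(np.array([float(a) for a in sys.argv[1:4]])/1e3)
    print("shift (scale)",R.T@(P-tip)/.2)
E
python3 go.py 0 60 220
```

```text
t 1.2 tip stand mm [-486.9263 -436.4043  219.5738] yaw err deg (tool x - stand x) 2.458195722452274 F stand [-0.3994 -0.2221 -0.7005] tcp [ 0.2896 -0.5819  0.4048]
shift (scale) [ 2.5388 -2.3753 -0.0023]
```

```bash
python3 -m jog '{"translation":[[0.12,-0.12,0],[0.25,-0.25,0],[0.38,-0.38,0],[0.5,-0.5,0],[0.62,-0.62,0],[0.75,-0.75,0],[0.88,-0.88,0],[1,-1,0]],"yaw":[0,0,0,0.014,0.014,0.014,0.014,0.014],"jaw":[1,1,1,1,1,1,1,1]}' 10
python3 -m jog '{"translation":[[0.12,-0.12,0],[0.25,-0.25,0],[0.38,-0.38,0],[0.5,-0.5,0],[0.62,-0.62,0],[0.75,-0.75,0],[0.88,-0.88,0],[1,-1,0]],"yaw":[0,0,0,0,0,0,0,0],"jaw":[1,1,1,1,1,1,1,1]}'
python3 go.py 0 60 120
```

```text
time: 2.2
position: [0.3799, -0.3124, 0.405]
tool_rot: [3.073, 0.652, 0.0]
ft_force: [0.2, 0.0, -0.3]
grip_width: 0.169
grip_force: 0.0
time: 3.2
position: [0.4814, -0.0485, 0.405]
tool_rot: [3.073, 0.652, 0.001]
ft_force: [0.7, 0.7, -0.7]
grip_width: 0.006
grip_force: 0.0
t 3.2 tip stand mm [-94.5844 -27.2245 219.8242] yaw err deg (tool x - stand x) -0.040151579150054705 F stand [ 0.8917  0.3648 -0.6802] tcp [ 0.4814 -0.0485  0.405 ]
shift (scale) [ 0.4724 -0.4368  0.499 ]
```

```bash
python3 -m jog '{"translation":[[0.16,-0.14,0],[0.32,-0.29,0],[0.47,-0.43,0.1],[0.47,-0.43,0.3],[0.47,-0.43,0.5],[0.47,-0.43,0.6],[0.47,-0.43,0.6]],"yaw":[0,0,0,0,0,0,0],"jaw":[1,1,1,1,1,1,1]}'
python3 go.py 0 60 62
python3 - <<'E'
from h import *
t=ctrl.get_image("top")["pixels"][190:300,250:400];s=ctrl.get_image("scene")["pixels"][120:260,280:420]
cv2.imwrite("pics/c2.png",np.hstack([cv2.resize(t,(440,323),interpolation=2),cv2.resize(s,(323,323),interpolation=2)]))
E
```

```text
time: 4.08
position: [0.5315, 0.0667, 0.2833]
tool_rot: [-3.072, -0.652, 0.005]
ft_force: [-0.2, 0.6, 0.0]
grip_width: 0.006
grip_force: 0.0
t 4.075 tip stand mm [-2.662  58.0341 98.069 ] yaw err deg (tool x - stand x) -0.05249785657899803 F stand [0.0926 0.6584 0.0148] tcp [0.5315 0.0667 0.2833]
shift (scale) [ 0.0139 -0.0096  0.1803]
```

View pics/c2.png

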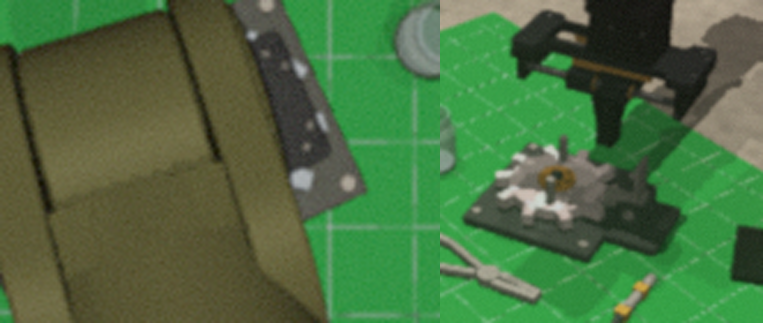

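```bash
python3 -m jog '{"translation":[[0.015,0,0.1],[0.015,0,0.18],[0.015,0,0.18],[0.015,-0.04,0.18],[0.015,-0.07,0.18],[0.015,-0.09,0.18]],"yaw":[0,0,0,0,0,0],"jaw":[1,1,1,1,1,1]}'
python3 go.py 0 102 62
python3 -m jog '{"translation":[[0,-0.015,0],[0,-0.03,0],[0,-0.045,0]],"yaw":[0,0,0],"jaw":[1,1,1]}'
python3 go.py 0 102 62
```

```text
time: 4.92
position: [0.5275, 0.0855, 0.2492]
tool_rot: [3.073, 0.653, 0.001]
ft_force: [-0.8, -0.6, -0.7]
grip_width: 0.005
grip_force: 0.0
t 4.925 tip stand mm [ 2.0132 76.4362 64.017 ] yaw err deg (tool x - stand x) -0.00169400655453781 F stand [-0.9624 -0.1967 -0.6858] tcp [0.5275 0.0855 0.2492]
shift (scale) [-0.0101 -0.1278  0.01  ]
time: 5.3
position: [0.524, 0.0928, 0.2488]
tool_rot: [3.073, 0.651, 0.0]
ft_force: [0.7, -1.2, -1.2]
grip_width: 0.007
grip_force: 0.7
t 5.3 tip stand mm [ 1.6361 84.5736 63.5652] yaw err deg (tool x - stand x) -0.07164064428174134 F stand [ 0.1118 -1.4016 -1.1554] tcp [0.524  0.0928 0.2488]
shift (scale) [-0.0083 -0.0871  0.0078]
```

```bash
python3 -m jog '{"translation":[[-0.005,-0.025,0],[-0.005,-0.05,0],[-0.005,-0.075,0],[-0.005,-0.1,0],[-0.005,-0.1,0]],"yaw":[0,0,0,0,0],"jaw":[1,1,1,1,1]}'
python3 go.py 0 60 120
python3 - <<'E'
from h import *
s=ctrl.get_image("scene")["pixels"][150:250,300:420]
cv2.imwrite("pics/c3.png",cv2.resize(s,(600,500),interpolation=2))
E
```

```text
time: 5.92
position: [0.5145, 0.1114, 0.2487]
tool_rot: [-3.072, -0.653, 0.001]
ft_force: [0.4, 0.2, -0.4]
grip_width: 0.002
grip_force: 0.0
t 5.925 tip stand mm [  0.5312 105.6104  63.4733] yaw err deg (tool x - stand x) -0.012456471512009234 F stand [ 0.4731  0.0627 -0.3886] tcp [0.5145 0.1114 0.2487]
shift (scale) [-0.0027  0.2279 -0.2828]
```

View pics/c3.png

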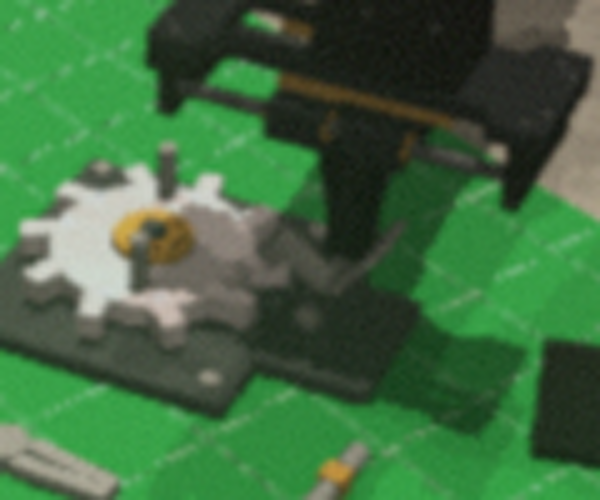

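The scene view shows the tab leaning well outward (base at (330,290), top at (403,225)) and the nose up at (255,225). I'll check that angle against the model.

Run:
```python
from h import *
im=ctrl.get_image("scene");O=np.array([.5569,.0148,.003]);c,s=np.cos(.419),np.sin(.419)
Rs=np.array([[c,-s,0],[s,c,0],[0,0,1]])
for th in(0,.3,.5,.6,.7,.8,.9):
    u=lambda y,z:(proj(im,O+Rs@[0,.095+y*np.cos(th)+z*np.sin(th),.034-y*np.sin(th)+z*np.cos(th)])-[300,150])*5
    print(th,"tab",u(0,.052).round(),"nose",u(-.031,-.016).round())
```

```text
0 tab [332. 199.] nose [265. 295.]
0.3 tab [362. 212.] nose [260. 277.]
0.5 tab [380. 224.] nose [260. 266.]
0.6 tab [388. 231.] nose [261. 260.]
0.7 tab [396. 239.] nose [262. 255.]
0.8 tab [403. 248.] nose [264. 250.]
0.9 tab [409. 256.] nose [267. 245.]
```

```bash
python3 -m jog '{"translation":[[0,0.06,0],[0,0.12,-0.12],[-0.05,0.25,-0.24],[-0.15,0.48,-0.24],[-0.2,0.66,-0.24],[-0.2,0.75,-0.24],[-0.2,0.75,-0.24],[-0.2,0.75,-0.24]],"yaw":[0,0,0,0,0,0,0,0],"jaw":[1,1,1,1,1,1,1,1]}'
python3 go.py -39 -45 46
python3 - <<'E'
from h import *
s=ctrl.get_image("scene")["pixels"][130:250,280:420]
cv2.imwrite("pics/c4.png",cv2.resize(s,(560,480),interpolation=2))
E
```

```text
time: 7.02
position: [0.5393, -0.0407, 0.2966]
tool_rot: [-3.071, -0.655, 0.0]
ft_force: [-0.2, -0.2, 0.7]
grip_width: 0.007
grip_force: 0.0
t 7.025 tip stand mm [-38.6276 -43.2557 111.4014] yaw err deg (tool x - stand x) 0.08404471334176256 F stand [-0.2273 -0.0939  0.6531] tcp [ 0.5393 -0.0407  0.2966]
shift (scale) [-0.0019  0.0092  0.327 ]
```

View pics/c4.png

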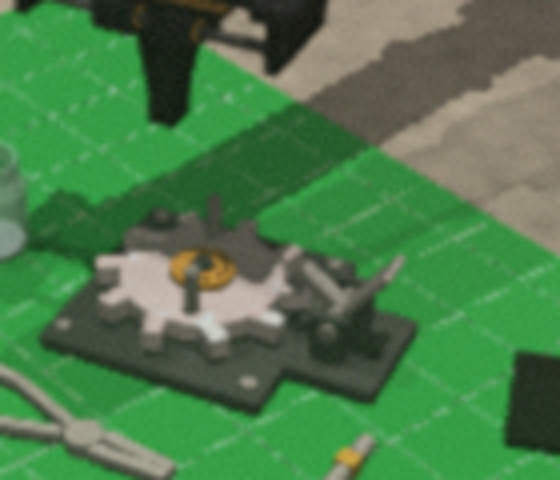

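The pawl stays open, with the tab top at (400,260) and the nose lifted at (300,260). Now I'll lower the tip behind peg a.

```bash
python3 -m jog '{"translation":[[0,0,0.12],[0,0,0.24],[0,0,0.32],[0,0,0.32],[0,0,0.32]],"yaw":[0,0,0,0,0],"jaw":[1,1,1,1,1]}'
python3 go.py -39 -8 46
python3 -m jog '{"translation":[[0,-0.03,0],[0,-0.05,0],[0,-0.05,0]],"yaw":[0,0,0],"jaw":[1,1,1]}'
python3 go.py -39 -8 46
python3 - <<'E'
from h import *
s=ctrl.get_image("scene")["pixels"][150:250,290:410]
cv2.imwrite("pics/c5.png",cv2.resize(s,(720,600),interpolation=2))
E
```

```text
time: 7.7
position: [0.5397, -0.0422, 0.2335]
tool_rot: [3.073, 0.653, 0.002]
ft_force: [0.7, -0.3, 0.5]
grip_width: 0.006
grip_force: 0.0
t 7.7 tip stand mm [-38.6808 -45.1639  48.317 ] yaw err deg (tool x - stand x) -0.020320358693168585 F stand [ 0.5569 -0.5402  0.5091] tcp [ 0.5397 -0.0422  0.2335]
shift (scale) [-0.0017 -0.1858  0.0115]
time: 8.07
position: [0.5351, -0.033, 0.2331]
tool_rot: [3.073, 0.653, 0.001]
ft_force: [0.7, -0.5, 0.3]
grip_width: 0.004
grip_force: 0.0
t 8.075 tip stand mm [-39.2471 -34.8562  47.9089] yaw err deg (tool x - stand x) -0.009663186827896589 F stand [ 0.4538 -0.7571  0.2813] tcp [ 0.5351 -0.033   0.2331]
shift (scale) [ 0.0012 -0.1343  0.0095]
```

View pics/c5.png

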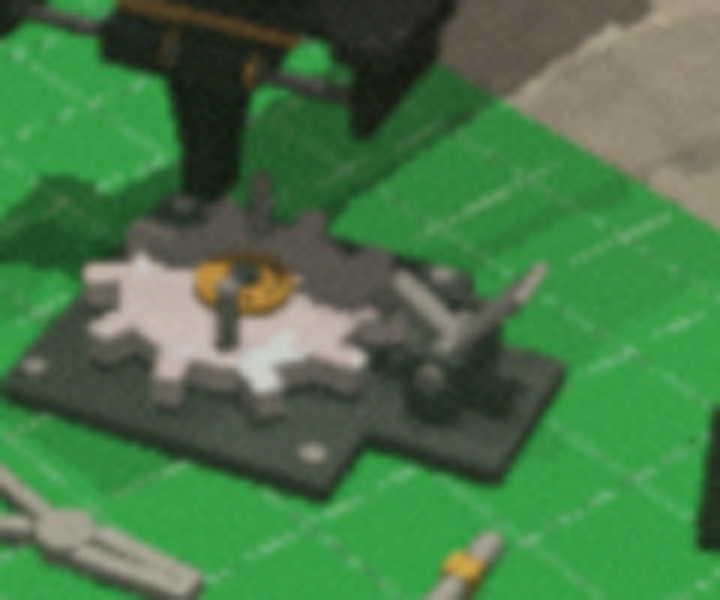

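```bash
python3 -m jog '{"translation":[[0,-0.02,0],[0,-0.04,0],[0,-0.06,0],[0,-0.08,0],[0,-0.1,0],[0,-0.115,0],[0,-0.125,0],[0,-0.125,0]],"yaw":[0,0,0,0,0,0,0,0],"jaw":[1,1,1,1,1,1,1,1]}'
python3 go.py -39 -8 46
python3 - <<'E'
from h import *
im=ctrl.get_image("scene")
s=im["pixels"][150:250,290:410]
O=np.array([.5569,.0148,.003]);c,sn=np.cos(.419),np.sin(.419)
Rs=np.array([[c,-sn,0],[sn,c,0],[0,0,1]])
for w in(.0,.3,.4,.5,.6,.7):
    a=np.radians(18)-w;P=np.array([.04*np.cos(a),.04*np.sin(a),.062])
    print(w,[((proj(im,O+Rs@(P*[k,k,1]))-[290,150])*6+2.5).round(1) for k in(1,-1)])
cv2.imwrite("pics/c6.png",cv2.resize(s,(720,600),interpolation=2))
E
```

```text
time: 9.12
position: [0.5251, -0.0101, 0.2328]
tool_rot: [-3.073, -0.652, -0.001]
ft_force: [0.8, -0.6, 0.0]
grip_width: 0.006
grip_force: 0.2
t 9.125 tip stand mm [-39.0918  -9.734   47.5754] yaw err deg (tool x - stand x) -0.039409610495405666 F stand [ 0.5188 -0.8858  0.0279] tcp [ 0.5251 -0.0101  0.2328]
shift (scale) [ 0.0004 -0.0087  0.0079]
0.0 [array([229.7, 284.5]), array([257.3, 175.4])]
0.3 [array([201.2, 279.1]), array([284.4, 180.3])]
0.4 [array([192.6, 276.2]), array([292.7, 182.9])]
0.5 [array([184.4, 272.9]), array([300.7, 185.9])]
0.6 [array([176.9, 269.1]), array([308.1, 189.4])]
0.7 [array([170.1, 264.9]), array([314.9, 193.2])]
```

View pics/c6.png

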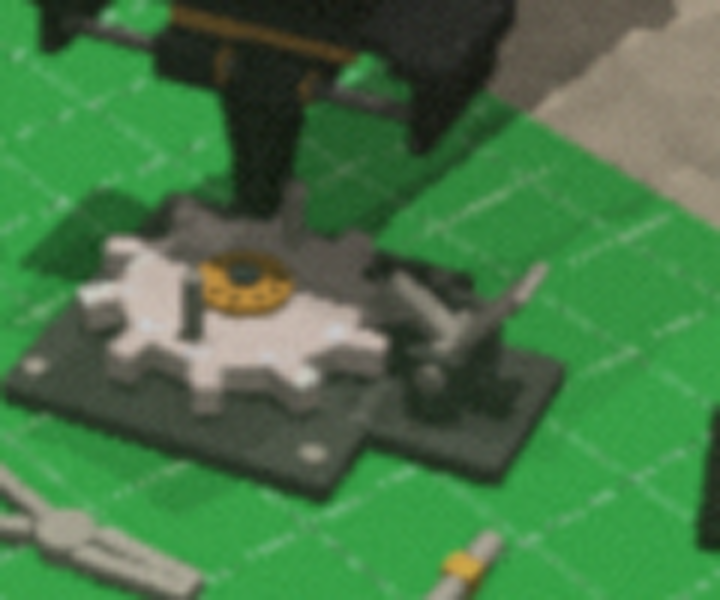

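Peg a sits at (294,183) and peg b at (193,277), so the wheel is at about 0.41 rad and the tip half-depth is about 8.5 mm. About 8.5 mm of push remains.

```bash
python3 -m jog '{"translation":[[0,-0.015,0],[0,-0.03,0],[0,-0.04,0],[0,-0.04,0]],"yaw":[0,0,0,0],"jaw":[1,1,1,1]}'
python3 go.py -39 -1.1 46
cat > wh.py <<'E'
from h import *
import sys
from scipy.optimize import minimize_scalar
im=ctrl.get_image("scene")
O=np.array([.5569,.0148,.003]);c,sn=np.cos(.419),np.sin(.419)
Rs=np.array([[c,-sn,0],[sn,c,0],[0,0,1]])
for w in(.5,.55,.6,.65,.7):
    a=np.radians(18)-w;P=np.array([.04*np.cos(a),.04*np.sin(a),.062])
    print(w,[((proj(im,O+Rs@(P*[k,k,1]))-[290,150])*6+2.5).round(1) for k in(1,-1)])
s=im["pixels"][150:250,290:410]
cv2.imwrite(sys.argv[1],cv2.resize(s,(720,600),interpolation=2))
E
python3 wh.py pics/c7.png
```

```text
time: 9.68
position: [0.5219, -0.0029, 0.2329]
tool_rot: [-3.073, -0.652, -0.001]
ft_force: [0.1, -0.4, 0.7]
grip_width: 0.006
grip_force: 0.4
t 9.675 tip stand mm [-39.1197  -1.9469  47.7425] yaw err deg (tool x - stand x) -0.03687129326017652 F stand [-0.0827 -0.4093  0.7022] tcp [ 0.5219 -0.0029  0.2329]
shift (scale) [ 0.0006 -0.0042  0.0087]
0.5 [array([184.4, 272.9]), array([300.7, 185.9])]
0.55 [array([180.6, 271.1]), array([304.4, 187.6])]
0.6 [array([176.9, 269.1]), array([308.1, 189.4])]
0.65 [array([173.4, 267.1]), array([311.6, 191.2])]
0.7 [array([170.1, 264.9]), array([314.9, 193.2])]
```

View pics/c7.png

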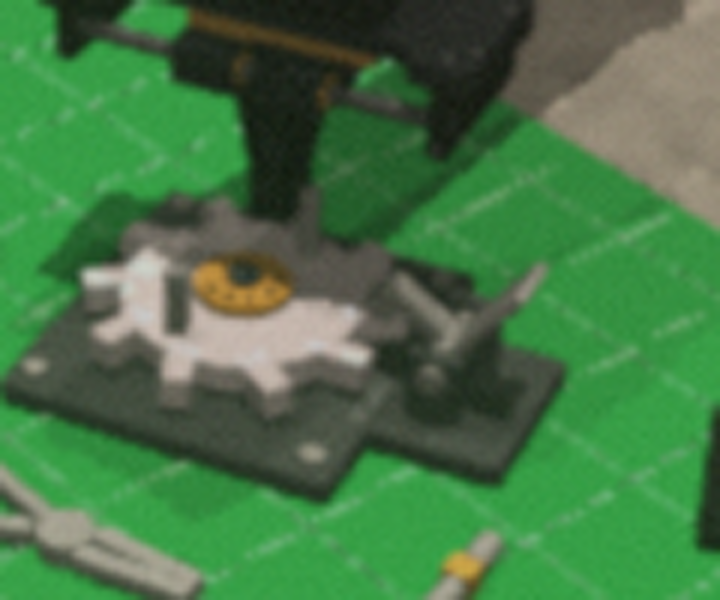

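```bash
python3 -m jog '{"translation":[[0,0.05,0],[0,0.1,-0.15],[0,0.2,-0.35],[0,0.45,-0.5],[0,0.7,-0.5],[0,0.95,-0.5],[0,1,-0.5]],"yaw":[0,0,0,0,0,0,0],"jaw":[1,1,1,1,1,1,1]}' | head -2
python3 - <<'E'
from h import *
from scipy.optimize import minimize_scalar
im=ctrl.get_image("top");I0=cv2.imread("pics/top0.png");I1=im["pixels"];cv2.imwrite("pics/top1.png",I1)
O=np.array([.5569,.0148,.033])
N=400
def rect(I,z=.033):  # metric patch of wheel top, 0.4mm px; cols=+x, rows=+y
    g=(np.arange(N)-N/2)*.0004
    X,Y=np.meshgrid(O[0]+g,O[1]+g)
    P=np.stack([X,Y,np.full_like(X,z)],-1)@np.asarray(im["R"]).T+im["t"]
    return cv2.remap(I,(im["fx"]*P[...,0]/P[...,2]+im["cx"]).astype(np.float32),(im["fy"]*P[...,1]/P[...,2]+im["cy"]).astype(np.float32),1)
A,B=rect(I0),rect(I1)
cv2.imwrite("pics/c8.png",np.hstack([A,B]))
pa=[cv2.warpPolar(cv2.cvtColor(x,6),(200,3600),(N/2,N/2),200,1).astype(float)[:,138:166] for x in(A,B)]
# teeth phase (10 fold) over angle
for x in pa:
    v=x.mean(1);a=np.arange(3600)*2*np.pi/3600
    print("tooth phase mod 36 deg",np.degrees(np.angle((v*np.exp(-10j*a)).sum())/-10), "contrast",abs((v*np.exp(-10j*a)).mean()))
E
```

```text
time: 10.6
position: [0.6029, -0.1915, 0.3318]
tooth phase mod 36 deg -15.145740782258466 contrast 20.14580163020201
tooth phase mod 36 deg -12.328849615866487 contrast 22.72125753690338
```

View pics/c8.png

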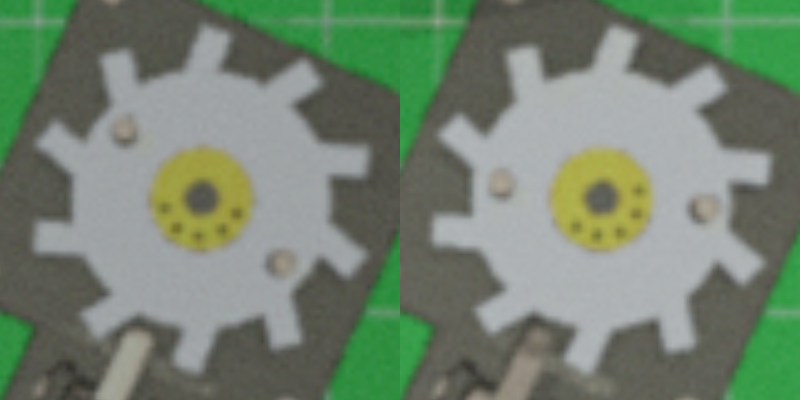

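The top view is clear. The wheel has turned about 33.2°, so it is near 0.604 rad. A further 1 mm nudge by retracing the path will centre the gap.

```bash
python3 -m jog '{"translation":[[0,-0.2,0],[0,-0.45,0],[0,-0.65,0.05],[0,-0.8,0.25],[0,-0.9,0.45],[0,-0.92,0.5],[0,-0.94,0.5],[0,-0.96,0.5]],"yaw":[0,0,0,0,0,0,0,0],"jaw":[1,1,1,1,1,1,1,1]}' | head -2
python3 go.py
python3 -m jog '{"translation":[[0,-0.015,0],[0,-0.03,0],[0,-0.04,0],[0,-0.045,0],[0,-0.045,0]],"yaw":[0,0,0,0,0],"jaw":[1,1,1,1,1]}' | head -2
python3 go.py
python3 -m jog '{"translation":[[0,0.05,0],[0,0.1,-0.15],[0,0.2,-0.35],[0,0.45,-0.5],[0,0.7,-0.5],[0,0.95,-0.5],[0,1,-0.5]],"yaw":[0,0,0,0,0,0,0],"jaw":[1,1,1,1,1,1,1]}' | head -2
cat > ph.py <<'E'
from h import *
im=ctrl.get_image("top");I1=im["pixels"];cv2.imwrite("pics/top2.png",I1)
O=np.array([.5569,.0148,.033]);N=400
def rect(I,z=.033):
    g=(np.arange(N)-N/2)*.0004
    X,Y=np.meshgrid(O[0]+g,O[1]+g)
    P=np.stack([X,Y,np.full_like(X,z)],-1)@np.asarray(im["R"]).T+im["t"]
    return cv2.remap(I,(im["fx"]*P[...,0]/P[...,2]+im["cx"]).astype(np.float32),(im["fy"]*P[...,1]/P[...,2]+im["cy"]).astype(np.float32),1)
for I in(cv2.imread("pics/top0.png"),cv2.imread("pics/top1.png"),I1):
    v=cv2.warpPolar(cv2.cvtColor(rect(I),6),(200,3600),(N/2,N/2),200,1).astype(float)[:,138:166].mean(1);a=np.arange(3600)*2*np.pi/3600
    print("phase",np.degrees(np.angle((v*np.exp(-10j*a)).sum())/-10))
E
python3 ph.py; python3 go.py 0 155 110
```

```text
time: 11.65
position: [0.5261, -0.0111, 0.2343]
t 11.65 tip stand mm [-38.2613 -11.3533  49.1203] yaw err deg (tool x - stand x) -0.1233567876251149 F stand [0.0923 0.3368 0.1206] tcp [ 0.5261 -0.0111  0.2343]
time: 12.28
position: [0.5216, -0.0027, 0.2329]
t 12.275 tip stand mm [-39.2927  -1.8017  47.743 ] yaw err deg (tool x - stand x) -0.07851196877774333 F stand [ 1.1217 -0.6015  0.5787] tcp [ 0.5216 -0.0027  0.2329]
time: 13.15
position: [0.6026, -0.1907, 0.3317]
phase -15.145740782258466
phase -12.328849615866487
phase -12.542817445920067
t 13.2 tip stand mm [ -41.4057 -205.2114  146.5337] yaw err deg (tool x - stand x) -0.3588239307464719 F stand [ 0.3115 -0.6057  0.2646] tcp [ 0.6027 -0.1895  0.3317]
shift (scale) [ 0.1959 -1.8023  0.1827]
```

```bash
python3 -m jog '{"translation":[[0,-0.15,0],[0,-0.35,0],[0,-0.55,0],[0.05,-0.75,0],[0.1,-0.9,0],[0.15,-1,0],[0.2,-1,0],[0.2,-1,0]],"yaw":[0,0,0,0,0,0,0,0],"jaw":[1,1,1,1,1,1,1,1]}' | head -2
python3 -m jog '{"translation":[[0,-0.2,0],[0,-0.4,0],[0,-0.6,0],[0,-0.8,0],[0,-0.8,0.1],[0,-0.8,0.2],[0,-0.8,0.2]],"yaw":[0,0,0,0,0,0,0],"jaw":[1,1,1,1,1,1,1]}' | head -2
python3 go.py 0 155 62
```

```text
time: 14.2
position: [0.5584, 0.0138, 0.3326]
time: 15.08
position: [0.4927, 0.1586, 0.2912]
t 15.075 tip stand mm [ -0.8036 157.5462 106.0465] yaw err deg (tool x - stand x) -0.1543249456442404 F stand [0.0652 0.7193 0.606 ] tcp [0.4927 0.1586 0.2912]
shift (scale) [0.0049 0.0129 0.2202]
```

```bash
python3 -m jog '{"translation":[[0.005,0,0.1],[0.005,0,0.2],[0.005,0,0.215],[0.005,0,0.215]],"yaw":[0,0,0,0],"jaw":[1,1,1,1]}' | head -2
python3 go.py
python3 -m jog '{"translation":[[0,0.03,0],[0,0.06,0],[0,0.09,0],[0,0.12,0],[0,0.15,0],[0,0.18,0],[0,0.2,0],[0,0.2,0]],"yaw":[0,0,0,0,0,0,0,0],"jaw":[1,1,1,1,1,1,1,1]}' | head -2
python3 go.py 0 106 62
python3 -m jog '{"translation":[[0,0.012,0],[0,0.024,0],[0,0.03,0],[0,0.03,0]],"yaw":[0,0,0,0],"jaw":[1,1,1,1]}' | head -2
python3 go.py 0 106 62
```

```text
time: 15.58
position: [0.4942, 0.1604, 0.2498]
t 15.575 tip stand mm [  1.9352 158.5606  64.6015] yaw err deg (tool x - stand x) -0.06674614344487778 F stand [ 0.6781 -0.3075 -0.3442] tcp [0.4942 0.1604 0.2498]
time: 16.58
position: [0.5104, 0.1232, 0.2496]
t 16.575 tip stand mm [  1.5204 117.7931  64.3977] yaw err deg (tool x - stand x) -0.10903964189374178 F stand [ 0.5431 -0.3974  0.9511] tcp [0.5104 0.1232 0.2496]
shift (scale) [-0.0075  0.059   0.012 ]
time: 17.08
position: [0.5127, 0.1182, 0.2497]
t 17.075 tip stand mm [  1.6629 112.4379  64.4957] yaw err deg (tool x - stand x) -0.0682730547504584 F stand [-0.3392  1.1605  1.1298] tcp [0.5127 0.1182 0.2497]
shift (scale) [-0.0083  0.0322  0.0125]
```

```bash
python3 -m jog '{"translation":[[0,0.01,0],[0,0.02,0],[0,0.02,0]],"yaw":[0,0,0],"jaw":[1,1,1]}' | head -2
python3 go.py
for i in 1; do python3 -m jog '{"translation":[[0,0.006,0],[0,0.006,0]],"yaw":[0,0],"jaw":[1,1]}' | head -1; python3 go.py; done
python3 - <<'E'
from h import *
s=ctrl.get_image("scene")["pixels"][150:250,290:410]
cv2.imwrite("pics/c9.png",cv2.resize(s,(720,600),interpolation=2))
E
```

```text
time: 17.45
position: [0.5144, 0.1144, 0.2497]
t 17.45 tip stand mm [  1.67   108.2609  64.4995] yaw err deg (tool x - stand x) -0.08026614521113776 F stand [0.758  1.1963 0.1981] tcp [0.5144 0.1144 0.2497]
time: 17.7
t 17.7 tip stand mm [  1.6663 107.341   64.504 ] yaw err deg (tool x - stand x) -0.06361968551687407 F stand [-0.0951  0.4553  0.5384] tcp [0.5148 0.1136 0.2497]
```

View pics/c9.png

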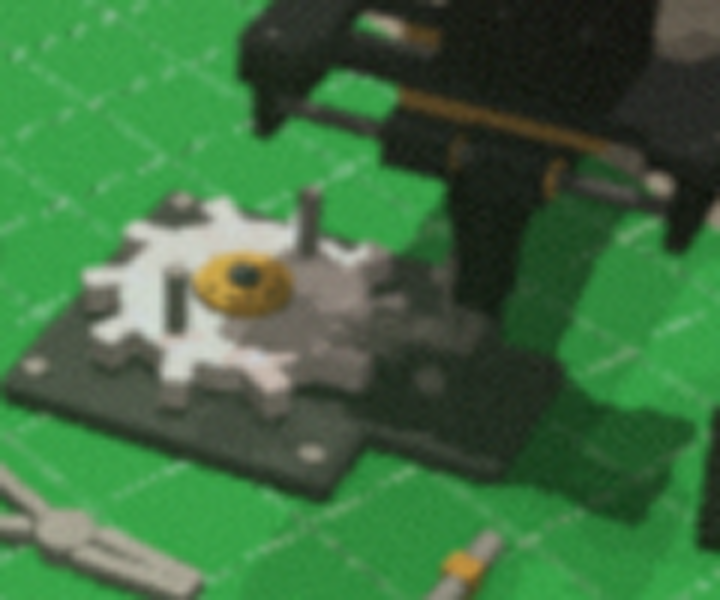

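The tab, at (455,270), is nearly upright under the finger. I'll creep in until the stop shows in the force.

```bash
python3 -m jog '{"translation":[[0,0.005,0],[0,0.005,0]],"yaw":[0,0],"jaw":[1,1]}' | head -1; python3 go.py
python3 -m jog '{"translation":[[0,0.004,0],[0,0.004,0]],"yaw":[0,0],"jaw":[1,1]}' | head -1; python3 go.py
```

```text
time: 18.0
t 18.0 tip stand mm [  1.6633 107.1523  64.5042] yaw err deg (tool x - stand x) -0.032198496004092775 F stand [-0.8356  2.2891  0.7726] tcp [0.5149 0.1133 0.2497]
time: 18.25
t 18.25 tip stand mm [  1.6899 106.9213  64.5191] yaw err deg (tool x - stand x) -0.014747007251458517 F stand [0.6983 5.5428 1.2575] tcp [0.5151 0.1129 0.2497]
```

```bash
python3 -m jog '{"translation":[[0,0.004,0],[0,0.004,0]],"yaw":[0,0],"jaw":[1,1]}' | head -1; python3 go.py
```

```text
time: 18.5
t 18.5 tip stand mm [  1.6904 106.7967  64.4955] yaw err deg (tool x - stand x) 0.010498180535926301 F stand [-0.2783  6.502   1.5235] tcp [0.5152 0.1127 0.2497]
```

```bash
python3 -m jog '{"translation":[[0,-0.05,0],[0,-0.15,0],[0,-0.25,-0.1],[0,-0.25,-0.4],[0,-0.25,-0.6],[0,-0.25,-0.7]],"yaw":[0,0,0,0,0,0],"jaw":[1,1,1,1,1,1]}' | head -2
python3 -m jog '{"translation":[[-0.2,0,0],[-0.4,0.2,0],[-0.4,0.4,0],[-0.4,0.6,0],[-0.3,0.8,0],[-0.2,1,0],[-0.1,1,0],[0,1,0]],"yaw":[0,0,0,0,0,0,0,0],"jaw":[1,1,1,1,1,1,1,1]}' | head -2
python3 -m jog '{"translation":[[0,0.2,0],[0,0.4,0],[0,0.6,0],[0,0.8,0],[0,1,0],[0,1,0]],"yaw":[0,0,0,0,0,0],"jaw":[1,1,1,1,1,1]}' | head -2
python3 ph.py
python3 - <<'E'
from h import *
I0=cv2.imread("pics/top0.png");I2=cv2.imread("pics/top2.png")
S0=cv2.imread("pics/scene0.png");S2=ctrl.get_image("scene")["pixels"]
f=lambda I,x,y,w,h:cv2.resize(I[y:y+h,x:x+w],(400,300),interpolation=2)
cv2.imwrite("pics/c10.png",np.vstack([np.hstack([f(I0,250,190,120,90),f(I2,250,190,120,90)]),np.hstack([f(S0,320,165,80,60),f(S2,320,165,80,60)])]))
E
```

```text
time: 19.25
position: [0.4952, 0.159, 0.394]
time: 20.25
position: [0.5773, -0.0247, 0.3911]
time: 21.0
position: [0.658, -0.2117, 0.3904]
phase -15.145740782258466
phase -12.328849615866487
phase -12.547440204522635
```

View pics/c10.png

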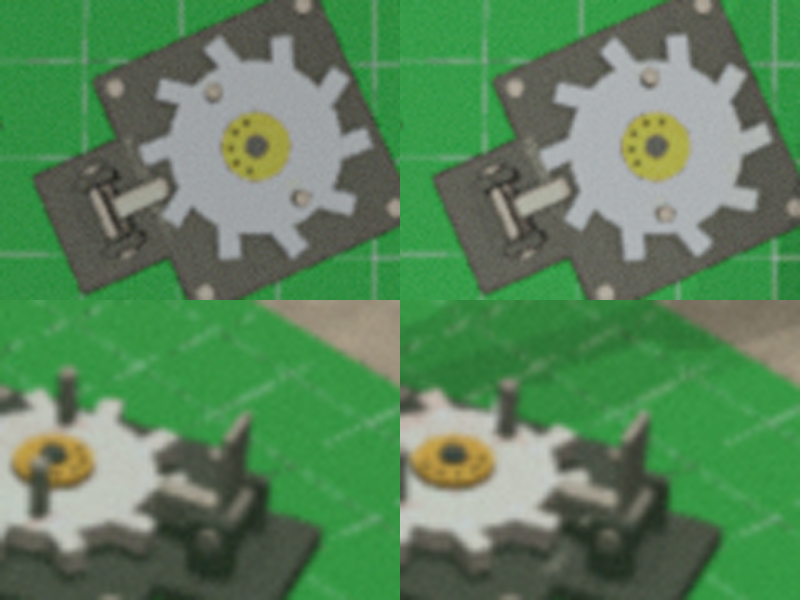

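The before-and-after crops match at the pawl: tab upright at (245,418) in the first and (643,418) in the second, nose down in a gap. The pegs are one notch further clockwise and the stand has not moved.

```bash
python3 -c "
from bench import ctrl;print(ctrl.close_job())"
```

```text
the job is handed in; nothing more can be done
None
```

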